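# Load the filter cartridge and lock the lever

### The arm

A 6-joint arm with a two-finger parallel gripper is mounted at the origin on the work surface. World frame = base frame: x ahead of the robot, y to its left, z up, the work surface at z = 0. Lengths are in mm, angles in rad, forces in N, time in s.
With the tool pointing down it reaches from about 300 to 1000 mm from the base axis. Payload 5.1 kg.
Tool frame: the origin (TCP) lies midway between the tips of the shut fingers; the grasp point (between the pads) lies 19 mm behind it; z points along the fingers, y is the line along which they close (so a half turn about z gives the same grasp; the last joint's range is limited). The gripper opens to 95 mm and grips with 3 to 60 N. Pads are 20 mm wide; open, the fingers measure 119 mm over their backs; the gripper's body (75 mm by 180 mm) begins 59 mm behind the grasp point.
Start: joints at [-1.272, 0.124, 1.65, -0, 1.367, -0.083], TCP at [242.152, -603.197, 214.656] pointing down, gripper open.
Joint ranges: [-2.61, 2.61], [-1.02, 2.33], [0.03, 2.71], [-1.35, 4.49], [0.32, 2.68], [-2.91, 2.91]. Speed limits (rad/s): [2.57, 2.57, 3.14, 3.14, 3.14, 3.14].

### API

Orientations are given as a rotation vector (axis times angle).
In Python, from plant import env, cams, finish_job gives the robot as it stands.
- The arm moves only by the shell command python3 -m creep 'ROWS' [FORCE]. ROWS is JSON, a list that holds one entry, the list of rows, each a list of 7 numbers: the turn, a rotation vector about the tool's x, y, z in units of 2 rad (1.0 is 2 rad), then the shift along the tool's x, y, z in units of 15 cm (1.0 is 15 cm), then the opening, from 0 (shut) to 1 (fully open). A call has 1 to 8 rows; each row shifts and turns the commanded pose from where the row before left it, along the tool's axes as they then stand; what a row does not reach is not made up. A row lasts 1/8 s, in which the tool goes at most 62.5 mm and 10.7 degrees, less where a joint would pass 70% of its speed; a pose out of reach is approached as far as the arm can. A call with a number of a shift or a turn outside -1 to 1 is refused whole. A call with a gripper value outside its range is refused whole. The fingers move at their own pace and stop on an object; FORCE is the grip in N (left out, the last holds). Time passes only in rows, so rows that do not move let the fingers close. It gives the time, the measured TCP pose, the force, the opening and the grip force at its end, in the units of the state.
- env.get_state(): the state, without advancing time (a new reading comes with each control period).
- cams.capture(name): name is "scene" or "top" or "wrist"; returns (picture, depth): 420x560x3 uint8, red, green, blue; 420x560 float32, mm along the optical axis (not along the pixel's ray), 0 where there is no reading.
- cams.camera_params(name): a dict with "fx", "fy", "cx", "cy" (pixels), "position" and "orientation" of the camera in the world; the wrist camera has in their place "mount" (4x4, takes a point from camera to tool coordinates, whose origin is the TCP and whose axes are the flange's). Camera axes: x right, y up, looking along -z (the intrinsics and any distortion apply to the point x, -y, -z); pixel columns grow to the right and rows downward; lengths in mm; the calibration is good to about 2 mm. A picture is of the moment at which its call begins: read the wrist's pose just before it. camera_params takes no time and is no camera call.
- finish_job(): hands the job in; it is judged then, once.
The state is a dict: "t": time; "joints": joint angles; "joint_velocities": joint speeds; "joint_torque": joint torques, N m; "eef_pos": TCP position; "tcp_rot": TCP orientation; "ft_force": force on the tool from outside, world axes, zero at the start; "torque": the same for the moment, N m; "opening": finger opening in mm; "grasp_force": force on a finger pad.
Only numpy, scipy, OpenCV 4.12 (cv2) and the standard library are available. Lean on these libraries where they do the work, as an engineer would, in place of code of your own. Each camera call takes 0.05 s, during which the arm holds its last target. There are 200 camera calls.

### The job

Fit the new filter in the water purifier's filter head: swing the locking lever clear of the empty pocket, drop the oblong cartridge (not the round one) all the way down into the pocket, then swing the lever fully shut over it. Leave the round cartridge and everything else on the counter where it is.

Things in the scene. Friction and masses are not known exactly. Their poses are not given: they have to be found in the camera images.
- head: Filter head, white plastic block fixed to the counter, 130 (x) x 170 (y) x 60 mm high. Origin at counter level under the centre of its pocket; the block spans x -50..+80, y -85..+85 mm, x pointing away from the robot at yaw 0. The rectangular pocket in its top is 60 (x) x 124 (y) mm with a 4 mm chamfered mouth and 45 mm deep. Two hose stubs stick out 40 mm from its back (+x) side, 30 mm up.
- pocket_floor (a point): Centre of the pocket's floor, 15 mm above the counter; axes as the head's. A seated cartridge has its origin here, its long side along the pocket's y.
- lever (a joint): Angle of the steel locking lever on the head, rad. It turns level about a vertical pivot and stays where it is left (about 1 to 2 N at the post moves it). 0 = shut: it points along the head's -x, across the +y end of the pocket, against its stop. Growing = swings open clockwise seen from above, towards the head's +y; stop at 1.7. The pocket is free from about 1.05 rad.
- lever_pivot (a point): Pivot axis of the lever, at x +52, y +40, z 84 mm in the head's frame. The lever bar is 20 mm wide, 10 mm thick, its underside 79 mm above the counter (4 mm above the shoulder of a seated cartridge; it cannot shut over one that stands higher).
- lever_post (a point): Centre of the top of the black upright post at the lever's free end, 125 mm above the counter, 124 mm from the pivot; the post is 18 mm in diameter and stands 36 mm above the bar. When the lever is shut the post is in front of (beyond the -x face of) the head.
- cartridge: The oblong cartridge, grey plastic with a thin white line: a block 56 (x) x 120 (y) x 60 mm high with a grip rib on its top centre, 16 mm thick (x), 44 mm long (y), 35 mm tall (rib top 95 mm above the origin). Same either way round. 0.25 to 0.5 kg. Origin at the centre of its underside, z up.
- round_cartridge: The other cartridge, which does not fit: a grey cylinder 76 mm in diameter, 60 mm high, with the same grip rib. Origin at the centre of its underside. Leave it.
- helmet: Bystander: grey resin helmet model, 110 mm across and 110 mm high, on a black turntable base 200 mm across and 18 mm high. Origin under its centre.
- dispenser: Bystander: white push-dispenser bottle, 68 mm in diameter, 190 mm high. Origin under its centre.
- spatula: Bystander: steel spatula lying flat, 280 mm long.
- mug: Bystander: white mug, 80 mm in diameter, 90 mm high. Origin under its centre.
Mind the look-alikes: they are no part of the job. Leave any orange or purple look-alike of the head alone.

How it is judged:
By the outcome, as a careful person would: the job done as asked, in the order asked, and still so for the second after the job is handed in, with the robot touching nothing.
It also fails if it takes over 69 s, if anything falls off the work surface, if the arm or the gripper's body presses on something with over 40 N, if the wrist force passes 120 N, or if a joint passes its speed limit or range.

## Working session

There is one attempt and no reset: what is moved stays moved. The work goes in short steps, Python scripts to look and compute and a shell command to move; the robot and the scene stay as the last step left them, time stands still between calls to the robot, and variables do not carry over. Pictures are saved under pics/ and viewed, at most 10 in all, crops included, and the job is handed in when it is done.

```bash
ls; mkdir -p pics; python3 - <<'E'
from plant import env,cams
import cv2,numpy as np
print(env.get_state())
for n in("top","scene"):
    p,d=cams.capture(n); cv2.imwrite(f"pics/{n}0.png",p[:,:,::-1]); np.savez(f"{n}0.npz",p=p,d=d)
    print(cams.camera_params(n))
print(cams.camera_params("wrist"))
E
```

```text
pics
{'t': 0.0, 'joints': array([-1.27160303e+00,  1.24532875e-01,  1.65166438e+00, -1.04760862e-05,
        1.36749082e+00, -8.25408574e-02]), 'joint_velocities': array([ 1.07534074e-03, -1.26121269e-03,  3.07563374e-04, -6.02882179e-04,
       -1.02434281e-05,  4.52506007e-04]), 'joint_torque': array([ 9.00595714e-04, -4.17600632e+01, -3.59930098e+01,  7.74559099e-02,
        4.93587262e-02, -1.71324982e-04]), 'eef_pos': array([ 241.9616338 , -602.59787825,  213.37476421]), 'tcp_rot': array([-3.08249681e+00, -5.95600760e-01,  3.71629121e-04]), 'ft_force': array([ 0.72153994,  0.6943043 , -0.48452965]), 'torque': array([ 0.03856034,  0.02287006, -0.02108424]), 'grasp_force': 0.0, 'opening': 95.30464256240222}
{'fx': 394.4052673832775, 'fy': 394.4052673832775, 'cx': 275.27961226959815, 'cy': 210.07690137195925, 'position': array([ 395.61783565,   93.96109696, 1064.41379993]), 'orientation': array([ 0.13209639, -0.16906813, -1.56910625])}
{'fx': 415.5644900195199, 'fy': 415.5644900195199, 'cx': 283.44565059060807, 'cy': 216.20234666707552, 'position': array([1178.22013927,  481.75317997,  863.97451132]), 'orientation': array([0.41571996, 0.81354875, 2.02192601])}
{'fx': 320.1181035078527, 'fy': 320.1181035078527, 'cx': 278.97342886529157, 'cy': 211.55974623519083, 'mount': array([[ 3.82794854e-04,  9.63710123e-01,  2.66950654e-01,
         7.52438042e+01],
       [ 9.99999927e-01, -3.64998810e-04, -1.16282832e-04,
        -5.72197753e-01],
       [-1.46262715e-05,  2.66950679e-01, -9.63710192e-01,
        -1.69253017e+02],
       [ 0.00000000e+00,  0.00000000e+00,  0.00000000e+00,
         1.00000000e+00]])}
```

View pics/top0.png

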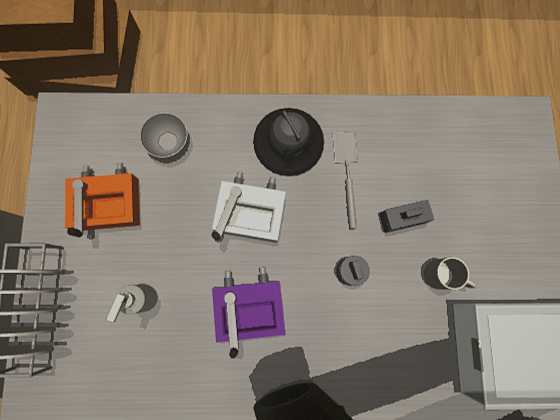

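View pics/scene0.png

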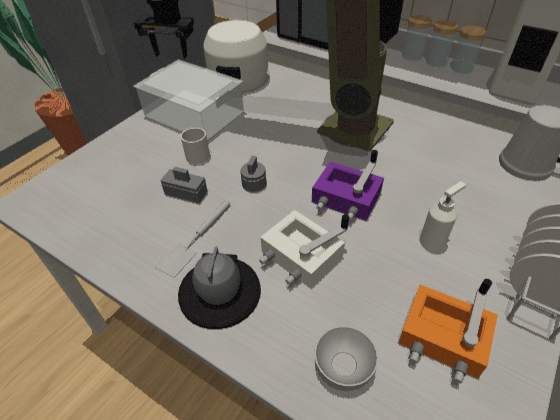

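Top view: white head ~(250,211), its lever partly open with the post at (216,237). Oblong cartridge at (406,216), round one at (352,270), mug at (448,272); the orange and purple heads are decoys. The scene view agrees: white head (302,245), cartridge (184,185).

```bash
cat > h.py <<'E'
import numpy as np,cv2
from scipy.spatial.transform import Rotation as R
from plant import env,cams
def pose(n,st=None):
    c=cams.camera_params(n)
    if n!="wrist": return c,R.from_rotvec(c["orientation"]).as_matrix(),np.array(c["position"])
    T=np.array(c["mount"]); Rt=R.from_rotvec(st["tcp_rot"]).as_matrix()
    return c,Rt@T[:3,:3],Rt@T[:3,3]+st["eef_pos"]
def rays(n,uv,st=None):
    c,Rm,o=pose(n,st); uv=np.asarray(uv,float).reshape(-1,2)
    d=np.c_[(uv[:,0]-c["cx"])/c["fx"],-(uv[:,1]-c["cy"])/c["fy"],-np.ones(len(uv))]@Rm.T
    return o,d
def plane(n,uv,z,st=None):
    o,d=rays(n,uv,st); return o+d*((z-o[2])/d[:,2])[:,None]
def cloud(n,dep,st=None):
    h,w=dep.shape; v,u=np.mgrid[:h,:w]
    o,d=rays(n,np.c_[u.ravel(),v.ravel()],st)
    return (o+d*dep.ravel()[:,None]).reshape(h,w,3)
def rect(P):
    (c,s,a)=cv2.minAreaRect(P[:,:2].astype(np.float32)); return np.round(c,1),np.round(s,1),round(a,2)
E
python3 - <<'E'
from h import *
for n in("top","scene"):
    f=np.load(n+"0.npz"); p,d=f["p"].astype(int),f["d"]; X=cloud(n,d); z=X[...,2]
    sat=p.max(2)-p.min(2)
    for name,c,r in(("head",(525,145),140),("cart",(510,-245),95),("round",(390,-105),60)):
        near=(np.hypot(X[...,0]-c[0],X[...,1]-c[1])<r)&(d>0)
        # report heights histogram
        hh,e=np.histogram(z[near],bins=np.arange(-5,140,5)); print(n,name,dict((int(a),int(b)) for a,b in zip(e,hh) if b>8))
        for lo,hi in((54,66),(76,93),(90,100),(112,132)):
            m=near&(z>lo)&(z<hi)
            if m.sum()>8: print("  ",lo,hi,m.sum(),"zmed",z[m].mean().round(1),rect(X[m]),"mean",X[m].mean(0).round(1))
E
```

```text
top head {-5: 1940, 0: 2774, 5: 60, 10: 367, 15: 480, 20: 39, 25: 25, 30: 65, 35: 156, 40: 99, 45: 34, 50: 37, 55: 912, 60: 1135, 65: 11, 80: 15, 85: 257, 90: 161, 120: 20, 125: 23}
   54 66 2069 zmed 60.2 (array([521.7, 146.3]), array([175.1, 272.5]), 83.39) mean [570.2 129.7  60.2]
   76 93 429 zmed 89.2 (array([578.4, 194.3]), array([ 26.5, 144.6]), 66.78) mean [584.9 189.   89.2]
   90 100 162 zmed 91.4 (array([577.2, 190.7]), array([ 23.5, 143.7]), 69.22) mean [592.  186.5  91.4]
   112 132 46 zmed 124.6 (array([517.5, 215.2]), array([15.3, 14.7]), 86.85) mean [517.5 215.5 124.6]
top cart {-5: 1558, 0: 1546, 5: 36, 10: 17, 15: 19, 20: 17, 25: 14, 30: 19, 35: 14, 40: 19, 45: 18, 50: 24, 55: 294, 60: 256, 70: 9, 90: 67, 95: 44}
   54 66 559 zmed 59.8 (array([ 575.4, -270. ]), array([55.9, 99.1]), 13.05) mean [ 569.3 -259.5   59.8]
   76 93 37 zmed 87.2 (array([ 577.3, -279.4]), array([16.1, 42.7]), 11.41) mean [ 573.6 -273.2   87.2]
   90 100 111 zmed 94.7 (array([ 577.8, -280.3]), array([16.4, 44.5]), 13.0) mean [ 577.4 -279.5   94.7]
top round {-5: 563, 0: 670, 5: 13, 15: 12, 30
[... 1177 characters left out ...]
   54 66 244 zmed 57.8 (array([ 576.8, -256.4]), array([58.8, 71.4]), 6.71) mean [ 578.1 -248.9   57.8]
   76 93 83 zmed 86.8 (array([ 584. , -279.6]), array([19. , 44.5]), 14.53) mean [ 584.2 -274.8   86.8]
   90 100 55 zmed 92.3 (array([ 583.9, -280.5]), array([17.8, 43.9]), 7.88) mean [ 583.  -277.4   92.3]
scene round {-5: 421, 0: 29, 30: 9, 40: 9, 50: 16, 55: 87, 85: 10, 90: 28}
   54 66 106 zmed 57.8 (array([ 424.9, -112.7]), array([56.9, 31.1]), 23.05) mean [ 428.2 -112.8   57.8]
   76 93 37 zmed 87.8 (array([ 432.3, -131.6]), array([32.6, 15.2]), 20.94) mean [ 431.2 -129.3   87.8]
   90 100 28 zmed 92.5 (array([ 432.4, -132.2]), array([25.4, 15.4]), 12.13) mean [ 432.7 -131.4   92.5]
```

```bash
cat > head.py <<'E'
from h import *
def fit(n,p,d,c=(585,135),st=None,r=125):
    p=p.astype(int); X=cloud(n,d,st); z=X[...,2]
    sat=p.max(2)-p.min(2)
    near=(np.hypot(X[...,0]-c[0],X[...,1]-c[1])<r)&(d>0)&(sat<60)
    m=(near&(abs(z-60)<6)).astype(np.uint8)
    k,l,s,_=cv2.connectedComponentsWithStats(m)
    # keep the big pieces
    for i in range(1,k):
        if s[i,4]<60: m[l==i]=0
    out={"z":z[m>0].mean().round(1),"outer":rect(X[m>0])}
    fl=near&(abs(z-15)<5); out["floor"]=(int(fl.sum()),z[fl].mean().round(1),rect(X[fl]))
    po=near&(z>114)&(z<132); out["post"]=X[po].mean(0).round(1) if po.any() else None
    lv=near&(z>80)&(z<95); out["lever"]=rect(X[lv])
    return out,X,m
if __name__=="__main__":
    for n in("top","scene"):
        f=np.load(n+"0.npz"); o,X,m=fit(n,f["p"],f["d"]); print(n,o)
        cnt=max(cv2.findContours(m,0,2)[0],key=cv2.contourArea)[:,0]; 
        P=plane(n,cnt,60)
        for e in cv2.boxPoints(cv2.minAreaRect(P[:,:2].astype(np.float32))): print("  ",e.round(1))
E
python3 head.py
```

```text
top {'z': np.float64(60.2), 'outer': (array([590.2, 138.3]), array([170.3, 130.8]), 80.17), 'floor': (847, np.float64(15.4), (array([563.2, 128.1]), array([137.6,  81. ]), 79.98)), 'post': array([517.5, 215.7, 124.9]), 'lever': (array([578.4, 194.3]), array([ 26.5, 144.6]), 66.78)}
   [511.   65.6]
   [639.9  43.3]
   [668.8 210.6]
   [539.9 232.9]
scene {'z': np.float64(57.5), 'outer': (array([594.7, 137.8]), array([172.1, 132.3]), 80.14), 'floor': (481, np.float64(13.9), (array([604.9, 136.2]), array([171.5, 150.3]), 80.64)), 'post': array([524.6, 217.4, 120.7]), 'lever': (array([584. , 190.8]), array([ 27.4, 143.6]), 70.44)}
   [517.6  66.3]
   [648.4  43.9]
   [677.4 213.5]
   [546.7 235.9]
```

```bash
cat > plan.py <<'E'
import sys
from h import *
def go(x,y,z,psi):
    s=env.get_state(); Rt=R.from_rotvec(s["tcp_rot"]).as_matrix(); a=np.radians(psi)
    G=np.array([[np.cos(a),np.sin(a),0],[np.sin(a),-np.cos(a),0],[0,0,-1]])
    w=R.from_matrix(Rt.T@G).as_rotvec()
    D=np.array([x,y,z])-s["eef_pos"]
    print("t %.2f"%s["t"],"pos",s["eef_pos"].round(1),"psi %.2f"%np.degrees(np.arctan2(Rt[1,0],Rt[0,0])),"F",s["ft_force"].round(1),"open %.1f grip %.1f"%(s["opening"],s["grasp_force"]))
    print("turn units",(w/2).round(4),"shift after turn",(G.T@D/150).round(4),"shift w/o turn",(Rt.T@D/150).round(4),"dist %.0f"%np.linalg.norm(D))
if __name__=="__main__": go(*map(float,sys.argv[1:5]))
E
python3 plan.py 577 -280 260 103
```

```text
t 0.10 pos [ 242.  -602.7  213.5] psi 21.88 F [ 0.5 -0.6  0.1] open 95.2 grip 0.0
turn units [-7.000e-04 -7.000e-04 -7.079e-01] shift after turn [ 1.5935  2.6601 -0.31  ] shift w/o turn [ 2.8742 -1.1646 -0.3074] dist 467
```

```bash
python3 -m creep '[[[0,0,-0.0885,0,0,0,1],[0,0,-0.0885,0,0,0,1],[0,0,-0.0885,0,0,0,1],[0,0,-0.0885,0,0,0,1],[0,0,-0.0885,0,0,0,1],[0,0,-0.0885,0,0,0,1],[0,0,-0.0885,0,0,0,1],[0,0,-0.0885,0,0,0,1]]]' 20; python3 plan.py 577 -280 260 103
```

```text
t: 1.1
eef_pos: [242.0, -602.8, 213.9]
tcp_rot: [-1.948, -2.464, -0.001]
ft_force: [0.2, 0.4, 0.5]
opening: 95.3
grasp_force: 0.0
t 1.10 pos [ 242.  -602.8  213.9] psi 103.34 F [0.2 0.4 0.5] open 95.3 grip 0.0
turn units [-0.     -0.0007  0.003 ] shift after turn [ 1.5946  2.6599 -0.3075] shift w/o turn [ 1.5791  2.6693 -0.3056] dist 467
```

```bash
python3 -m creep '[[[0,0,0,0.1,0.167,-0.1,1],[0,0,0,0.2,0.35,-0.08,1],[0,0,0,0.22,0.37,-0.06,1],[0,0,0,0.22,0.37,-0.06,1],[0,0,0,0.22,0.37,0,1],[0,0,0,0.22,0.37,0,1],[0,0,0,0.2,0.35,0,1],[0,0,0,0.2,0.32,0,1]]]'; python3 -m creep '[[[0,0,0,0,0,0,1],[0,0,0,0,0,0,1]]]'; python3 - <<'E'
from h import *
st=env.get_state(); p,d=cams.capture("wrist"); cv2.imwrite("pics/w1.png",p[:,:,::-1]); np.savez("w1.npz",p=p,d=d)
print(st["eef_pos"],st["joints"].round(2))
X=cloud("wrist",d,st); z=X[...,2]; near=(np.hypot(X[...,0]-577,X[...,1]+280)<110)&(d>0)
for lo,hi in((-5,5),(50,68),(88,102)):
    m=near&(z>lo)&(z<hi); print(lo,m.sum(),z[m].mean() if m.any() else 0,rect(X[m]) if m.sum()>9 else '')
E
```

```text
t: 2.1
eef_pos: [572.9, -287.0, 258.3]
tcp_rot: [-1.955, -2.459, 0.0]
ft_force: [0.5, -0.4, 0.8]
opening: 95.1
grasp_force: 0.0
t: 2.35
eef_pos: [571.4, -288.8, 258.3]
tcp_rot: [-1.954, -2.458, 0.001]
ft_force: [-0.5, 0.1, -0.7]
opening: 95.0
grasp_force: 0.0
[ 571.40853923 -288.75274058  258.30365696] [-0.55  0.08  1.62 -0.    1.44 -0.78]
-5 16059 -0.7983419700486805 (array([ 576.9, -280. ]), array([219.5, 219.5]), 44.48)
50 4151 59.066294044177766 (array([ 578.9, -280.2]), array([ 56.1, 118.7]), 13.03)
88 607 93.91486038433315 (array([ 579.3, -280.3]), array([15.2, 43.4]), 13.17)
```

View pics/w1.png

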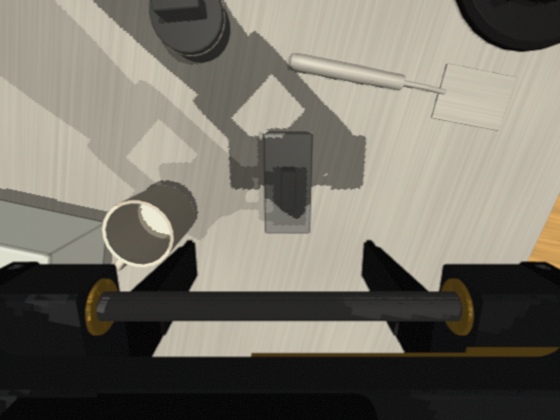

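The wrist view shows the oblong cartridge under the gripper at (288,182). Its shoulder is at z 59 and its rib at z 94, with size 56x119, which matches the top view. Next is the lever.

```bash
python3 -m creep '[[[0,0,-0.0815,0,0,0,0.5],[0,0,-0.0815,0,0,0,0.5],[0,0,-0.0815,0,0,0,0.5],[0,0,-0.0815,0,0,0,0.5],[0,0,-0.0815,0,0,0,0.5],[0,0,-0.0815,0,0,0,0.5]]]'; python3 plan.py 517.5 215.7 250 159.1
```

```text
t: 3.15
eef_pos: [570.5, -290.4, 258.9]
tcp_rot: [-0.567, -3.09, 0.0]
ft_force: [0.2, 1.0, -0.1]
opening: 48.0
grasp_force: 0.0
t 3.15 pos [ 570.5 -290.4  258.9] psi 159.19 F [ 0.2  1.  -0.1] open 48.0 grip 0.0
turn units [-0.0001 -0.0001  0.0008] shift after turn [1.5339 3.026  0.0594] shift w/o turn [1.5291 3.0284 0.059 ] dist 509
```

```bash
python3 -m creep '[[[0,0,0,0.1,0.2,0,0.5],[0,0,0,0.19,0.36,0,0.5],[0,0,0,0.19,0.37,0,0.5],[0,0,0,0.19,0.37,0,0.5],[0,0,0,0.19,0.37,0,0.5],[0,0,0,0.19,0.37,0,0.5],[0,0,0,0.19,0.37,0,0.5],[0,0,0,0.19,0.37,0,0.5]]]'; python3 -m creep '[[[0,0,0,0.09,0.2,0,0.4],[0,0,0,0.01,0.05,0,0.4],[0,0,0,0,0,0,0.4]]]'; cat > wh.py <<'E'
import sys
from head import *
st=env.get_state(); p,d=cams.capture("wrist"); cv2.imwrite(f"pics/{sys.argv[1]}.png",p[:,:,::-1]); np.savez(sys.argv[1]+".npz",p=p,d=d)
print(st["eef_pos"],st["joints"].round(2))
o,X,m=fit("wrist",p,d,st=st); [print(k,v) for k,v in o.items()]
E
python3 wh.py w2; python3 plan.py 517.5 215.7 100 159.1
```

```text
t: 4.15
eef_pos: [520.3, 177.6, 259.2]
tcp_rot: [0.575, 3.087, 0.0]
ft_force: [-0.0, -0.1, -0.5]
opening: 47.6
grasp_force: 0.0
t: 4.53
eef_pos: [520.3, 216.5, 258.8]
tcp_rot: [0.573, 3.089, -0.001]
ft_force: [-0.2, -0.1, 0.2]
opening: 38.0
grasp_force: 0.0
[520.33570796 216.52876928 258.80581228] [ 0.3  -0.09  1.79 -0.    1.44 -0.9 ]
z 58.8
outer (array([585.7, 138.6]), array([170.3, 120.1]), 80.18)
floor (2177, np.float64(14.3), (array([566.7, 142. ]), array([170. ,  81.4]), 80.26))
post [518.  216.8 123.4]
lever (array([570.7, 197.8]), array([ 25.4, 127.6]), 67.26)
t 4.58 pos [520.4 216.2 258.8] psi 158.93 F [0.8 0.4 0.4] open 37.7 grip 0.0
turn units [-0.0003  0.0001 -0.0015] shift after turn [ 0.0169 -0.0097  1.0589] shift w/o turn [ 0.0171 -0.0091  1.0589] dist 159
```

View pics/w2.png

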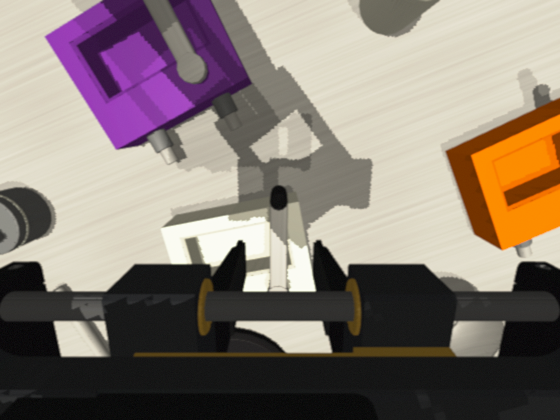

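The wrist view has the white head below and the post at (279,196), which works out to (518,217,123) and matches the top view. I'll lower the fingers around the post.

```bash
python3 -m creep '[[[0,0,0,0.016,-0.005,0.15,0.4],[0,0,0,0,0,0.25,0.4],[0,0,0,0,0,0.25,0.4],[0,0,0,0,0,0.2,0.4],[0,0,0,0,0,0.12,0.4],[0,0,0,0,0,0.08,0.35],[0,0,0,0,0,0,0.3],[0,0,0,0,0,0,0.28]]]' 5; python3 plan.py 518 216.8 99 159.1
```

```text
t: 5.58
eef_pos: [518.4, 218.1, 102.7]
tcp_rot: [0.571, 3.087, 0.002]
ft_force: [0.4, 0.4, 0.4]
opening: 27.5
grasp_force: 0.0
t 5.58 pos [518.4 218.1 102.7] psi 159.04 F [0.4 0.4 0.4] open 27.5 grip 0.0
turn units [ 0.0007  0.0009 -0.0006] shift after turn [-0.0003 -0.0089  0.0249] shift w/o turn [-0.0003 -0.0089  0.0249] dist 4
```

```bash
python3 -m creep '[[[0,0,0.0524,-0.0045,0.0865,0,0.28],[0,0,0.0524,-0.0045,0.0865,0,0.28],[0,0,0.0524,-0.0045,0.0865,0,0.28],[0,0,0.0524,-0.0045,0.0865,0,0.28]]]'; python3 - <<'E'
from h import *
s=env.get_state();e=s["eef_pos"];print(np.hypot(e[0]-633.4,e[1]-171.5),np.degrees(np.arctan2(e[1]-171.5,e[0]-633.4)))
E
python3 plan.py 0 0 100 135
```

```text
t: 6.08
eef_pos: [546.4, 261.6, 102.8]
tcp_rot: [1.205, 2.899, 0.001]
ft_force: [-1.0, -1.6, -0.5]
opening: 26.6
grasp_force: 0.6
125.24336886877352 133.99772696490962
t 6.08 pos [546.4 261.6 102.8] psi 134.86 F [-1.  -1.6 -0.5] open 26.6 grip 0.6
turn units [ 0.0005  0.0007 -0.0012] shift after turn [ 1.3426 -3.8089  0.0185] shift w/o turn [ 1.3331 -3.8123  0.0125] dist 606
```

```bash
python3 -m creep '[[[0,0,0.0524,-0.0045,0.0865,0,0.28],[0,0,0.0524,-0.0045,0.0865,0,0.28],[0,0,0.0524,-0.0045,0.0865,0,0.28],[0,0,0.0524,-0.0045,0.0865,0,0.28],[0,0,0.0524,-0.0045,0.0865,0,0.28],[0,0,0.0524,-0.0045,0.0865,0,0.28],[0,0,0.0524,-0.0045,0.0865,0,0.28],[0,0,0.0524,-0.0045,0.0865,0,0.28]]]'; python3 -m creep '[[[0,0,0,0,0,0,0.4],[0,0,0,0,0,0,0.45],[0,0,0,0,0,-0.15,0.45],[0,0,0,0,0,-0.3,0.5],[0,0,0,0,0,-0.3,0.5],[0,0,0,0,0,-0.25,0.5],[0,0,0,0,0,0,0.5]]]'; python3 wh.py w3
python3 - <<'E'
from head import *
p,d=cams.capture("top"); np.savez("top1.npz",p=p,d=d); print(fit("top",p,d)[0])
E
python3 plan.py 578.8 -280.3 250 103.1
```

```text
t: 7.08
eef_pos: [640.4, 298.0, 102.6]
tcp_rot: [2.282, 2.159, 0.001]
ft_force: [-1.4, -0.6, 1.1]
opening: 26.6
grasp_force: 0.6
t: 7.95
eef_pos: [641.8, 298.4, 259.2]
tcp_rot: [2.275, 2.16, 0.016]
ft_force: [0.4, -0.3, -0.2]
opening: 47.8
grasp_force: 0.0
[641.78976934 298.40887137 259.22569579] [0.36 0.22 1.47 0.   1.44 0.41]
z 58.8
outer (array([592.6, 148.1]), array([151.7, 130.2]), 80.34)
floor (1141, np.float64(14.5), (array([592.3, 149.5]), array([149.4, 129.7]), 79.99))
post None
lever (array([635.2, 216.5]), array([72. , 20.3]), 89.0)
{'z': np.float64(60.2), 'outer': (array([590.4, 138.1]), array([170.2, 131.1]), 80.15), 'floor': (941, np.float64(15.5), (array([565.4, 140.7]), array([162.7,  81.1]), 80.39)), 'post': None, 'lever': (array([633.5, 203.9]), array([93.5, 25.7]), 87.96)}
t 8.05 pos [639.8 297.6 253. ] psi 87.01 F [-0.1 -0.7 -0.8] open 47.8 grip 0.0
turn units [ 0.001  -0.0003 -0.1404] shift after turn [-3.66   -1.2691  0.0198] shift w/o turn [-3.8684 -0.2053  0.0161] dist 581
```

```bash
python3 -m creep '[[[0,0,0,-0.25,0.03,0,0.5],[0,0,0,-0.37,0.03,0,0.5],[0,0,0,-0.37,0.03,0,0.5],[0,0,0,-0.37,0.03,0,0.5],[0,0,0,-0.1,0.0,0,0.5],[0,0,0,0,0,0,0.5]]]'; cat > pock.py <<'E'
from head import *
import sys
st=env.get_state(); p,d=cams.capture("wrist"); cv2.imwrite(f"pics/{sys.argv[1]}.png",p[:,:,::-1])
o,X,m=fit("wrist",p,d,st=st); print(o["z"],o["outer"]); z=X[...,2]
yw=np.radians(-9.83); ex=np.array([np.cos(yw),np.sin(yw)]); ey=np.array([-ex[1],ex[0]])
q=X[...,:2]-np.array([575.4,140.9]); a,b=q@ex,q@ey
ok=(d>0)
for nm,lo,hi in(("floor",10,20),("top",55,64)):
    s=ok&(z>lo)&(z<hi)&(abs(a)<95)&(abs(b)<100)
    print(nm,s.sum(),z[s].mean())
    for lab,u,w,L in(("x",a,b,((-50,-35),(34,80),(-30,30))),("y",b,a,((-85,-66),(66,85),(-62,62)))): print(lab,"range pct",np.percentile(u[s],[0.5,99.5]).round(1))
# pocket edges on floor and rim, along mid strips
for lab,u,w,ws in(("x",a,b,25),("y",b,a,15)):
    s=ok&(abs(w)<ws)&(z>10)&(z<20)&(abs(u)<75); print("floor",lab,np.percentile(u[s],[1,99]).round(1) if s.any() else None)
    s=ok&(abs(w)<ws)&(z>56)&(z<63)&(abs(u)<100)
    n,pz=u[s&(u<0)],u[s&(u>0)]; print("rim",lab,*[np.percentile(v,[1,99]).round(1) for v in(n,pz) if len(v)])
E
python3 pock.py w4; python3 plan.py 578.8 -280.3 250 103.1
```

```text
t: 8.8
eef_pos: [645.6, 77.3, 250.1]
tcp_rot: [-2.279, -2.159, 0.002]
ft_force: [-0.2, -0.2, -0.1]
opening: 47.3
grasp_force: 0.0
58.9 (array([590.6, 138.5]), array([170.3, 130.6]), 80.19)
floor 4828 14.29541151264266
x range pct [-29.6  25.7]
y range pct [-61.9  62. ]
top 11221 58.96987120600406
x range pct [-49.   80.2]
y range pct [-84.3  84.7]
floor x [-29.5  25.5]
rim x [-49.3 -29.8] [32.  80.1]
floor y [-61.6  61.6]
rim y [-84.5 -62.6] [62.7 84.9]
t 8.85 pos [645.8  78.4 250.4] psi 86.99 F [-0.3  0.4  0.1] open 47.7 grip 0.0
turn units [-0.0008 -0.0004 -0.1406] shift after turn [-2.2276 -0.9768  0.0026] shift w/o turn [-2.4112e+00 -3.2020e-01  1.8000e-03] dist 365
```

View pics/w4.png

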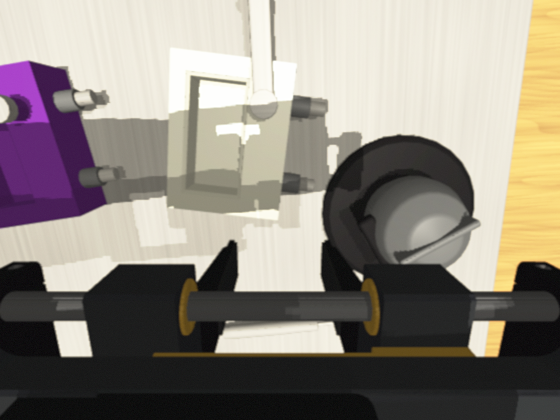

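The pocket is clear at (215,135) px. Its rim and floor edges put the pocket centre at (576,141) with yaw -9.8°, confirmed from two views, and the lever points away to +y. Next is the cartridge.

```bash
python3 -m creep '[[[0,0,-0.07,0,0,0,0.5],[0,0,-0.07,-0.2,-0.09,0,0.5],[0,0,0,-0.35,-0.155,0,0.5],[0,0,0,-0.35,-0.155,0,0.5],[0,0,0,-0.35,-0.155,0,0.5],[0,0,0,-0.35,-0.155,0,0.5],[0,0,0,-0.35,-0.155,0,0.5],[0,0,0,-0.2,-0.09,0,0.5]]]'; python3 -m creep '[[[0,0,0,0,0,0.1,0.5],[0,0,0,0,0,0,0.5]]]'; python3 plan.py 578.8 -280.3 68 103.1
```

```text
t: 9.85
eef_pos: [575.1, -268.1, 251.0]
tcp_rot: [-1.954, -2.459, -0.0]
ft_force: [-0.1, -0.4, 0.3]
opening: 47.8
grasp_force: 0.0
t: 10.1
eef_pos: [574.7, -265.2, 233.7]
tcp_rot: [-1.95, -2.457, -0.0]
ft_force: [-0.3, -0.5, -0.0]
opening: 47.7
grasp_force: 0.0
t 10.10 pos [ 574.7 -265.2  233.7] psi 103.13 F [-0.3 -0.5 -0. ] open 47.7 grip 0.0
turn units [-0.0014 -0.0018  0.0003] shift after turn [-0.1046  0.0039  1.1046] shift w/o turn [-0.1086  0.0069  1.1042] dist 166
```

```bash
python3 -m creep '[[[0,0,0,-0.1046,0.004,0.1,0.5],[0,0,0,0,0,0.25,0.5],[0,0,0,0,0,0.25,0.5],[0,0,0,0,0,0.2,0.5],[0,0,0,0,0,0.13,0.5],[0,0,0,0,0,0.05,0.5],[0,0,0,0,0,0,0.5],[0,0,0,0,0,0,0.5]]]'; python3 plan.py 578.8 -280.3 68 103.1
```

```text
t: 11.1
eef_pos: [580.1, -283.2, 91.1]
tcp_rot: [1.953, 2.457, 0.001]
ft_force: [-0.1, -0.8, -0.4]
opening: 47.4
grasp_force: 0.0
t 11.10 pos [ 580.1 -283.2   91.1] psi 103.04 F [-0.1 -0.8 -0.4] open 47.4 grip 0.0
turn units [ 0.001   0.0009 -0.0006] shift after turn [ 0.0205 -0.0039  0.1537] shift w/o turn [ 0.0208 -0.0043  0.1536] dist 23
```

```bash
python3 -m creep '[[[0,0,0,0.02,-0.004,0.06,0.5],[0,0,0,0,0,0.06,0.5],[0,0,0,0,0,0.03,0.5],[0,0,0,0,0,0,0.5],[0,0,0,0,0,0,0.5]]]'; python3 plan.py 578.8 -280.3 68 103.1
```

```text
t: 11.72
eef_pos: [578.0, -280.0, 67.1]
tcp_rot: [1.955, 2.459, 0.0]
ft_force: [1.0, -0.2, 0.7]
opening: 47.6
grasp_force: 0.0
t 11.72 pos [ 578.  -280.    67.1] psi 103.03 F [ 1.  -0.2  0.7] open 47.6 grip 0.0
turn units [ 0.0001  0.0001 -0.0006] shift after turn [-0.0034  0.005  -0.0063] shift w/o turn [-0.0033  0.005  -0.0063] dist 1
```

Close, then lift a little and check.

```bash
python3 -m creep '[[[0,0,0,0,0,0,0],[0,0,0,0,0,0,0],[0,0,0,0,0,0,0],[0,0,0,0,0,0,0],[0,0,0,0,0,0,0],[0,0,0,0,0,0,0]]]' 40; python3 plan.py 578 -280 67 103.1;  python3 -m creep '[[[0,0,0,0,0,-0.05,0],[0,0,0,0,0,-0.15,0],[0,0,0,0,0,-0.25,0],[0,0,0,0,0,-0.2,0],[0,0,0,0,0,-0.1,0],[0,0,0,0,0,0,0],[0,0,0,0,0,0,0]]]'; python3 plan.py 576 141 200 80.2
```

```text
t: 12.48
eef_pos: [577.8, -279.8, 66.8]
tcp_rot: [-1.955, -2.459, -0.0]
ft_force: [0.9, -0.1, 0.1]
opening: 16.1
grasp_force: 40.0
t 12.47 pos [ 577.8 -279.8   66.8] psi 103.03 F [ 0.9 -0.1  0.1] open 16.1 grip 40.0
turn units [-0.     -0.     -0.0006] shift after turn [-0.0017  0.0008 -0.0012] shift w/o turn [-0.0017  0.0008 -0.0012] dist 0
t: 13.35
eef_pos: [577.0, -279.4, 177.9]
tcp_rot: [-1.954, -2.457, 0.001]
ft_force: [-0.2, -0.3, -3.2]
opening: 15.9
grasp_force: 40.0
t 13.35 pos [ 577.  -279.4  177.9] psi 103.03 F [-0.2 -0.3 -3.2] open 15.9 grip 40.0
turn units [-0.0011 -0.0007  0.1992] shift after turn [ 2.7606 -0.4839 -0.1475] shift w/o turn [ 2.7323  0.6248 -0.1439] dist 421
```

```bash
python3 -m creep '[[[0,0,0.05,0,0,-0.04,0],[0,0,0.05,0,0,-0.05,0],[0,0,0.05,0,0,-0.04,0],[0,0,0.05,0,0,-0.02,0],[0,0,0,0.1,-0.02,0,0],[0,0,0,0.2,-0.035,0,0],[0,0,0,0.3,-0.055,0,0],[0,0,0,0.3,-0.055,0,0]]]'; python3 -m creep '[[[0,0,0,0.3,-0.052,0,0],[0,0,0,0.3,-0.052,0,0],[0,0,0,0.3,-0.052,0,0],[0,0,0,0.3,-0.052,0,0],[0,0,0,0.3,-0.052,0,0],[0,0,0,0.2,-0.035,0,0],[0,0,0,0.1,-0.018,0,0],[0,0,0,0,0,0,0]]]'; python3 plan.py 576 141 140 80.2
cat > chk.py <<'E'
from h import *
import sys
st=env.get_state(); p,d=cams.capture("wrist"); cv2.imwrite(f"pics/{sys.argv[1]}.png",p[:,:,::-1])
X=cloud("wrist",d,st); Rt=R.from_rotvec(st["tcp_rot"]).as_matrix(); T=(X-st["eef_pos"])@Rt
m=(d>0)&(abs(T[...,2]-7)<7)&(abs(T[...,1])<40)&(abs(T[...,0])<80)   # shoulder, tool frame
t=T[m]; print("shoulder in tool frame",len(t),t[:,2].mean().round(1),rect(t),"x",np.percentile(t[:,0],[1,99]).round(1),"y",np.percentile(t[:,1],[1,99]).round(1))
E
python3 chk.py w5
```

```text
t: 14.35
eef_pos: [575.6, -140.3, 200.3]
tcp_rot: [-2.401, -2.022, 0.001]
ft_force: [0.6, 0.0, -2.0]
opening: 15.7
grasp_force: 40.0
t: 15.35
eef_pos: [576.1, 132.1, 201.1]
tcp_rot: [-2.402, -2.024, 0.002]
ft_force: [0.4, -0.1, -3.3]
opening: 15.9
grasp_force: 40.0
t 15.35 pos [576.1 132.1 201.1] psi 80.25 F [ 0.4 -0.1 -3.3] open 15.9 grip 40.0
turn units [-0.0006  0.0004  0.0004] shift after turn [ 0.0584 -0.0107  0.4075] shift w/o turn [ 0.0588 -0.0101  0.4075] dist 62
shoulder in tool frame 9444 7.7 (array([-0.9, -0.5]), array([119.7,  56.1]), 0.12) x [-58.2  58.6] y [-27.6  26.8]
```

View pics/w5.png

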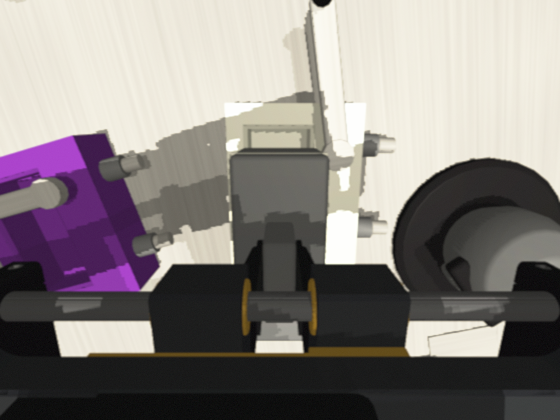

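In the wrist view the held cartridge (280,200) is square and centred in the grip (offset under 1 mm), with the pocket just behind it and the lever clear. I'll go down to just above the mouth.

```bash
python3 -m creep '[[[0,0,0,0.032,-0.004,0.05,0],[0,0,0,0.032,-0.004,0.12,0],[0,0,0,0,0,0.15,0],[0,0,0,0,0,0.09,0],[0,0,0,0,0,0.03,0],[0,0,0,0,0,0,0],[0,0,0,0,0,0,0]]]'; python3 plan.py 576.6 141.7 120 80.2
```

```text
t: 16.27
eef_pos: [577.9, 141.2, 137.0]
tcp_rot: [2.404, 2.021, 0.002]
ft_force: [-0.3, -0.1, -2.3]
opening: 16.2
grasp_force: 40.0
t 16.27 pos [577.9 141.2 137. ] psi 80.11 F [-0.3 -0.1 -2.3] open 16.2 grip 40.0
turn units [ 0.0008 -0.0003 -0.0008] shift after turn [ 0.0019 -0.0092  0.1131] shift w/o turn [ 0.0019 -0.0094  0.1131] dist 17
```

```bash
python3 -m creep '[[[0,0,0,0.002,-0.007,0.04,0],[0,0,0,0,0,0.04,0],[0,0,0,0,0,0.03,0],[0,0,0,0,0,0.03,0],[0,0,0,0,0,0,0]]]' ; python3 plan.py 576.6 141.7 82 80.2
```

```text
t: 16.9
eef_pos: [575.9, 141.5, 114.2]
tcp_rot: [-2.404, -2.021, 0.002]
ft_force: [0.1, 0.2, -2.8]
opening: 16.0
grasp_force: 40.0
t 16.90 pos [575.9 141.5 114.2] psi 80.11 F [ 0.1  0.2 -2.8] open 16.0 grip 40.0
turn units [-0.0006  0.0002 -0.0008] shift after turn [0.0021 0.0046 0.2148] shift w/o turn [0.0022 0.0049 0.2148] dist 32
```

It is 13 mm into the pocket with no contact force. Continuing down.

```bash
python3 -m creep '[[[0,0,0,0,0,0.04,0],[0,0,0,0,0,0.04,0],[0,0,0,0,0,0.04,0],[0,0,0,0,0,0.04,0],[0,0,0,0,0,0.03,0],[0,0,0,0,0,0,0]]]' ; python3 plan.py 576.6 141.7 82 80.2
```

```text
t: 17.65
eef_pos: [575.9, 141.5, 85.8]
tcp_rot: [-2.404, -2.021, 0.001]
ft_force: [-0.5, 1.0, -2.4]
opening: 16.2
grasp_force: 40.0
t 17.65 pos [575.9 141.5  85.8] psi 80.11 F [-0.5  1.  -2.4] open 16.2 grip 40.0
turn units [-0.0005  0.0002 -0.0008] shift after turn [0.002  0.0046 0.0254] shift w/o turn [0.002  0.0046 0.0253] dist 4
```

```bash
python3 -m creep '[[[0,0,0,0,0,0.01,0],[0,0,0,0,0,0.01,0],[0,0,0,0,0,0.007,0],[0,0,0,0,0,0,0]]]' ; python3 plan.py 576.6 141.7 82 80.2
```

```text
t: 18.15
eef_pos: [576.2, 141.5, 82.3]
tcp_rot: [-2.405, -2.022, 0.0]
ft_force: [-0.1, 0.6, -2.1]
opening: 16.0
grasp_force: 40.0
t 18.15 pos [576.2 141.5  82.3] psi 80.11 F [-0.1  0.6 -2.1] open 16.0 grip 40.0
turn units [-0.0001  0.     -0.0008] shift after turn [0.0015 0.0025 0.002 ] shift w/o turn [0.0015 0.0025 0.002 ] dist 1
```

```bash
python3 -m creep '[[[0,0,0,0,0,0.005,0],[0,0,0,0,0,0.005,0],[0,0,0,0,0,0,0]]]' ; python3 plan.py 576.6 141.7 82 80.2
```

```text
t: 18.52
eef_pos: [576.5, 141.6, 81.7]
tcp_rot: [2.405, 2.022, 0.0]
ft_force: [-2.4, -0.0, 3.4]
opening: 15.9
grasp_force: 40.0
t 18.52 pos [576.5 141.6  81.7] psi 80.11 F [-2.4 -0.   3.4] open 15.9 grip 40.0
turn units [ 0.0001 -0.     -0.0008] shift after turn [ 0.0007  0.0007 -0.0018] shift w/o turn [ 0.0007  0.0007 -0.0018] dist 0
```

It is on the floor at the expected height. Release, lift and check.

```bash
python3 -m creep '[[[0,0,0,0,0,0,0.2],[0,0,0,0,0,0,0.35],[0,0,0,0,0,0,0.4],[0,0,0,0,0,-0.1,0.4],[0,0,0,0,0,-0.3,0.4],[0,0,0,0,0,-0.3,0.4],[0,0,0,0,0,-0.3,0.4],[0,0,0,0,0,-0.1,0.4]]]' 5; python3 - <<'E'
from h import *
from head import fit
p,d=cams.capture("top"); X=cloud("top",d); z=X[...,2]
n=(np.hypot(X[...,0]-576,X[...,1]-141)<75)&(d>0)
st=env.get_state(); p2,d2=cams.capture("wrist"); X2=cloud("wrist",d2,st)
for nm,XX,pp,dd in(("top",X,p,d),("wrist",X2,p2,d2)):
    z=XX[...,2]; n=(np.hypot(XX[...,0]-576,XX[...,1]-141)<66)&(dd>0)&(pp.max(2)<190)
    for lo,hi in((66,82),(100,116)):
        m=n&(z>lo)&(z<hi); print(nm,lo,m.sum(),z[m].mean() if m.any() else '',rect(XX[m]) if m.sum()>9 else '')
for nm,XX,dd in(("top",X,d),("wrist",X2,d2)):
    z=XX[...,2]; m=(dd>0)&(z>116)&(z<130)&(np.hypot(XX[...,0]-633,XX[...,1]-172)>110)&(np.hypot(XX[...,0]-633,XX[...,1]-172)<140)
    print("post",m.sum(),XX[m].mean(0) if m.any() else '')
    m=(dd>0)&(z>80)&(z<94)&(XX[...,1]>180)&(XX[...,1]<290)&(abs(XX[...,0]-633)<40); print("bar",m.sum(),rect(XX[m]) if m.sum()>9 else '')
E
python3 plan.py 637 295 200 88.5
```

```text
t: 19.52
eef_pos: [578.0, 141.9, 251.0]
tcp_rot: [2.402, 2.019, 0.01]
ft_force: [0.7, 0.3, -0.5]
opening: 38.0
grasp_force: 0.0
top 66 87 75.55024426238832 (array([589.1, 102.8]), array([21.6, 33. ]), 6.06)
top 100 4 108.29342499605417 
wrist 66 4519 74.06902146137756 (array([582., 140.]), array([118.9,  69.1]), 80.12)
wrist 100 672 108.91630739627047 (array([575.7, 141.1]), array([43.6, 16. ]), 79.86)
post 46 [634.90628444 293.8284517  124.81441115]
bar 33 (array([631.9, 258.2]), array([18. , 61.1]), 2.69)
post 447 [636.01067714 294.58424785 123.45450283]
bar 2467 (array([635.4, 235. ]), array([109.9,  20.5]), 88.59)
t 19.62 pos [577.3 141.7 248.5] psi 80.11 F [-0.5  0.2  0.5] open 38.1 grip 0.0
turn units [ 0.0022 -0.0006 -0.0732] shift after turn [1.0318 0.3714 0.3231] shift w/o turn [1.0745 0.2154 0.3256] dist 171
```

Cartridge seated: shoulder at 75, rib centre at (575.7,141.1). The post is at (635.5,294.3). Next, straddle the post and close the lever.

```bash
python3 -m creep '[[[0,0,-0.075,0,0,0,0.4],[0,0,0,0.2,0.07,0,0.4],[0,0,0,0.3,0.11,0,0.4],[0,0,0,0.3,0.11,0,0.4],[0,0,0,0.2,0.07,0,0.4],[0,0,0,0.02,0,0,0.4],[0,0,0,0,0,0,0.4],[0,0,0,0,0,0,0.4]]]'; python3 plan.py 635.5 294.3 101 89
```

```text
t: 20.62
eef_pos: [633.3, 292.1, 245.3]
tcp_rot: [-2.247, -2.195, 0.002]
ft_force: [-0.3, 0.0, 0.7]
opening: 37.8
grasp_force: 0.0
t 20.62 pos [633.3 292.1 245.3] psi 88.64 F [-0.3  0.   0.7] open 37.8 grip 0.0
turn units [-0.0005  0.0003 -0.0031] shift after turn [0.0149 0.0145 0.9619] shift w/o turn [0.0156 0.0153 0.9619] dist 144
```

```bash
python3 -m creep '[[[0,0,0,0.015,0.015,0.15,0.4],[0,0,0,0,0,0.25,0.4],[0,0,0,0,0,0.25,0.4],[0,0,0,0,0,0.17,0.4],[0,0,0,0,0,0.1,0.4],[0,0,0,0,0,0.04,0.35],[0,0,0,0,0,0,0.28],[0,0,0,0,0,0,0.28]]]'; python3 plan.py 635.5 294.3 101 89
```

```text
t: 21.62
eef_pos: [636.9, 295.8, 103.5]
tcp_rot: [2.246, 2.195, 0.004]
ft_force: [-0.4, -0.0, -0.3]
opening: 27.0
grasp_force: 0.0
t 21.62 pos [636.9 295.8 103.5] psi 88.71 F [-0.4 -0.  -0.3] open 27.0 grip 0.0
turn units [ 0.0012 -0.0005 -0.0026] shift after turn [-0.0105 -0.0091  0.0165] shift w/o turn [-0.0105 -0.0091  0.0165] dist 3
```

```bash
python3 -m creep '[[[0,0,-0.0524,-0.012,-0.0865,0,0.28],[0,0,-0.0524,-0.0045,-0.0865,0,0.28],[0,0,-0.0524,-0.0045,-0.0865,0,0.28],[0,0,-0.0524,-0.0045,-0.0865,0,0.28],[0,0,-0.0524,-0.0045,-0.0865,0,0.28],[0,0,-0.0524,-0.0045,-0.0865,0,0.28],[0,0,-0.0524,-0.0045,-0.0865,0,0.28],[0,0,-0.0524,-0.0045,-0.0865,0,0.28]]]'; cat > arc.py <<'E'
from h import *
s=env.get_state();e=s["eef_pos"];a=np.degrees(np.arctan2(e[1]-171.5,e[0]-633.4));Rt=R.from_rotvec(s["tcp_rot"]).as_matrix()
print("r",np.hypot(e[0]-633.4,e[1]-171.5),"ang",a,"to go",170.2-a,"psi",np.degrees(np.arctan2(Rt[1,0],Rt[0,0])),s["ft_force"])
E
python3 arc.py
```

```text
t: 22.62
eef_pos: [543.7, 255.9, 103.7]
tcp_rot: [1.152, 2.92, 0.004]
ft_force: [1.0, 0.7, -0.4]
opening: 26.4
grasp_force: 0.6
r 123.1382728345529 ang 136.7549391842725 to go 33.44506081572749 psi 136.95490318719825 [ 0.96527073  0.7295586  -0.39012179]
```

```bash
python3 -m creep '[[[0,0,-0.0524,-0.0045,-0.0865,0,0.28],[0,0,-0.0524,-0.0045,-0.0865,0,0.28],[0,0,-0.0524,-0.0045,-0.0865,0,0.28],[0,0,-0.0524,-0.0045,-0.0865,0,0.28],[0,0,-0.0262,-0.001,-0.043,0,0.28],[0,0,-0.0262,-0.001,-0.043,0,0.28],[0,0,0,0,0,0,0.28]]]'; python3 arc.py
```

```text
t: 23.5
eef_pos: [513.1, 199.0, 103.2]
tcp_rot: [0.363, 3.118, 0.001]
ft_force: [-0.8, -0.3, 1.0]
opening: 26.7
grasp_force: 0.0
r 123.3735899209792 ang 167.13067505087236 to go 3.0693249491276333 psi 166.70623802812938 [-0.81124493 -0.31187917  0.98824762]
```

```bash
python3 -m creep '[[[0,0,-0.015,0,-0.02,0,0.28],[0,0,-0.015,0,-0.02,0,0.28],[0,0,0,0,-0.02,0,0.28],[0,0,0,0,-0.01,0,0.28],[0,0,0,0,0,0,0.28]]]'; python3 arc.py;python3 -m creep '[[[0,0,0,0,-0.01,0,0.28],[0,0,0,0,-0.01,0,0.28],[0,0,0,0,0,0,0.28]]]'; python3 arc.py
```

```text
t: 24.12
eef_pos: [510.2, 188.4, 101.7]
tcp_rot: [-0.268, -3.13, 0.001]
ft_force: [0.8, 0.4, -0.4]
opening: 27.1
grasp_force: 0.1
r 124.37479950025322 ang 172.18321548535795 to go -1.9832154853579596 psi 170.19430029333722 [ 0.77292364  0.4159065  -0.43371736]
t: 24.5
eef_pos: [510.0, 187.7, 101.7]
tcp_rot: [0.269, 3.129, 0.007]
ft_force: [1.4, 9.3, -3.8]
opening: 27.0
grasp_force: 4.4
r 124.42891013839542 ang 172.51942487724617 to go -2.3194248772461776 psi 170.1735132782769 [ 1.4439005   9.25794057 -3.80102829]
```

Firm stop: 9 N at the shut angle. Back off to centre, open, lift and check.

```bash
python3 -m creep '[[[0,0,0,0,0.026,0,0.36],[0,0,0,0,0,0,0.42],[0,0,0,0,0,-0.1,0.42],[0,0,0,0,0,-0.3,0.42],[0,0,0,0,0,-0.3,0.42],[0,0,0,0,0,-0.3,0.42],[0,0,0,0,0,-0.1,0.42],[0,0,0,0,0,0,0.42]]]'; python3 - <<'E'
from h import *
st=env.get_state(); pw,dw=cams.capture("wrist"); ps,ds=cams.capture("scene"); cv2.imwrite("pics/s2.png",ps[:,:,::-1])
for nm,dd,XX in(("wrist",dw,cloud("wrist",dw,st)),("scene",ds,cloud("scene",ds))):
    z=XX[...,2]; r=np.hypot(XX[...,0]-633.4,XX[...,1]-171.5); m=(dd>0)&(z>116)&(z<130)&(r>110)&(r<140)&(XX[...,0]<580)
    if m.any(): c=XX[m].mean(0); print(nm,"post",m.sum(),c,"theta",np.radians(170.17)-np.arctan2(c[1]-171.5,c[0]-633.4))
    m=(dd>0)&(z>78)&(z<94)&(r<115)&(XX[...,0]<600); print("bar",rect(XX[m]) if m.sum()>9 else m.sum())
E
python3 plan.py 510 190 250 170.2
```

```text
t: 25.5
eef_pos: [510.9, 189.5, 268.1]
tcp_rot: [0.268, 3.128, 0.001]
ft_force: [-0.5, 0.5, -0.8]
opening: 39.7
grasp_force: 0.0
wrist post 251 [511.23105161 192.19342024 123.55897182] theta -0.003774824205475813
bar (array([554.6, 172.6]), array([74.3, 77.6]), 55.21)
scene post 40 [517.00931899 192.77591956 121.67415922] theta 0.009235401163809165
bar (array([555.9, 159.9]), array([72.5, 81.2]), 79.07)
t 25.60 pos [509.7 189.2 264.9] psi 170.20 F [-0.2 -0.4 -0.3] open 40.2 grip 0.0
turn units [-0.0007 -0.0013 -0.    ] shift after turn [-0.0013  0.0056  0.0996] shift w/o turn [-0.0015  0.0057  0.0996] dist 15
```

View pics/s2.png

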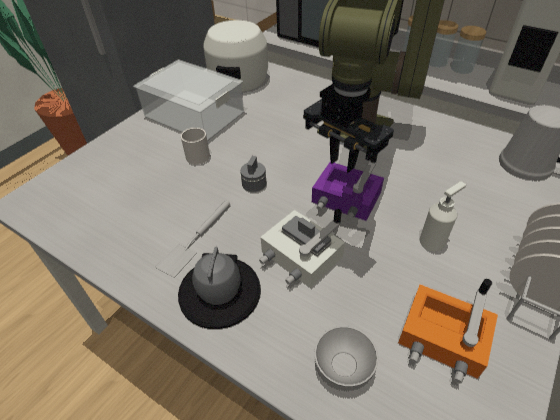

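The scene view shows the cartridge seated in the white head (300,235) and the lever shut over it (angle about 0). The round cartridge (253,178) and the other items haven't moved, and the gripper is clear.

```bash
python3 -c "from plant import finish_job; print(finish_job())"
```

```text
the job is handed in; nothing more can be done
None
```

The oblong cartridge is seated in the white head's pocket with the lever fully shut over it, nothing else on the counter was moved, and the job was handed in at about 26 s; no verdict came back.

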